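# Set the slotted mode switch to service with the flat screwdriver

## Task

Take the flat screwdriver with the orange handle out of its wooden stand, and with its blade turn the slotted switch in the yellow ring a quarter turn clockwise (seen from above), until it meets its stop and its white pointer is at the green dot. Then put the screwdriver back upright in its own stand, fully home with its black collar down on the block, and let go. Leave the switch in the blue ring as it is.

Things in the scene. Friction and masses are not known exactly. Their poses are not given: they have to be found in the camera images.
- flat_driver: Flat screwdriver, upright in its stand, blade down, loose, 140 g. Origin: middle of the blade's lower edge; z up to the handle, x along blade width, y across it. Blade 16 (x) x 3 (y) x 14 mm high; shank 8 mm thick up to z 70; black collar 36 mm across, z 70-76; orange flat-sided handle z 76-130, 34 (x) x 24 mm (y), white stripe along x on top. Grip across y at about z 103.
- flat_stand: Fixed wooden block 70 x 70 x 78 mm high, the orange screwdriver's stand (the dark steel block with the green one, its top 134 mm up, is a bystander). Origin: centre of underside, z up. Hole through the centre: 26 mm along x by 14 along y. At home the blade's width lies along x, within 8 degrees, either way round, collar on the block's top, blade's edge 8 mm above the underside.
- mode_slot (a point): Switch to turn: grey rotor 54 mm across, dark slot, yellow ring, on a fixed grey box 110 x 100 mm, lid at 60 mm, rotor top at 77 mm. Point: rotor axis at slot floor, 64 mm up; turns with the rotor; z up, x along the slot to the white pointer. Slot 13 mm deep: lower 7 mm straight, 6.4 x 24 mm, flaring to 16 x 36 mm at the top. The blade has 12 degrees of play: turn the tool that much more.
- mode_switch (a joint): Angle of the switch in the yellow ring, rad: 0 with the pointer at the white mark on the lid, growing as it turns clockwise seen from above, to a fixed stop at 1.571 (pointer at the green dot). Starts between 0 and 0.2; friction of about 0.06 N m keeps it where it is left.
- fan_pointer (a point): White pointer, 22 mm from the axis, on the other, identical switch, in the blue ring on a second identical box: a bystander, to be left as it is. The two boxes may lie either way round, and so may the two screwdriver stands.
Not all that is in view belongs to the job. There is more than one size of the flat_driver; the job needs the middle-sized.

How it is judged:
By the outcome, as a careful person would: the job done as asked, in the order asked, and still so for the second after the job is handed in, with the robot touching nothing.
It also fails if it takes over 61 s, if anything falls off the work surface, if the arm or the gripper's body presses on something with over 40 N, if the wrist force passes 120 N, or if a joint passes its speed limit or range.

## Robot

A 6-joint arm with a two-finger parallel gripper is mounted at the origin on the work surface. World frame = base frame: x ahead of the robot, y to its left, z up, the work surface at z = 0. Lengths are in m, angles in degrees, forces in N, time in s.
With the tool pointing down it reaches from about 0.25 to 0.775 m from the base axis. Payload 8.9 kg.
Tool frame: the origin (TCP) lies midway between the tips of the shut fingers; the grasp point (between the pads) lies 19 mm behind it; z points along the fingers, y is the direction in which the jaws open and shut (so a half turn about z gives the same grasp; the last joint's range is limited). The gripper opens to 85 mm and grips with 20 to 120 N. Pads are 22 mm wide; open, the fingers measure 114 mm over their backs; the gripper's body (76 mm by 85 mm) begins 54 mm behind the grasp point. The pads swing forward as they close: fully open they stand 13 mm farther back than shut.
Start: joints at [64.956, 16.656, -8.789, 64.555, 0, 82.019], TCP at [0.154, 0.502, 0.231] pointing down, gripper open.
Joint ranges: [-144.48, 144.48], [-52.06, 99.96], [-74.48, 78.29], [-112.23, 115.85], [-86.99, 84.42], [-180, 180]. Speed limits (degrees/s): [127.2, 127.2, 159.86, 180, 180, 180].

## Interface

Orientations are given as a 3x3 rotation matrix whose columns are the frame's x, y, z axes.
In Python, from plant import bot gives the robot as it stands.
- The arm moves only by the shell command python3 -m crank 'ROWS' [OPENING] [FORCE]. ROWS is JSON, one flat list of numbers, 4 for each row, row after row: the shift along the world's x, y, z in cm, then the turn about the world's z in rad. A call has 1 to 10 rows; each row is the pose to reach, as a shift and turn from the pose commanded when the call began; what a row does not reach only later rows make up. A row lasts 1/12 s, in which the tool goes at most 41.7 mm and 7.16 degrees, less where a joint would pass 70% of its speed; a pose out of reach is approached as far as the arm can. A call with a gripper value outside its range is refused whole. OPENING is the closure, from -1 (fully open) to 1 (shut), set as the call begins (- or left out, the last holds). The fingers move at their own pace and stop on an object; FORCE is the grip in N (left out, the last holds). Time passes only in rows, so rows that repeat a pose let the fingers close. It gives the time, the measured TCP pose, the force and the opening at its end, in the units of the state.
- bot.get_state(): the state, without advancing time (a new reading comes with each control period).
- bot.capture(name): name is "scene" or "top" or "wrist"; returns a dict with "pixels" (480x640x3 uint8, red, green, blue), "fx", "fy", "cx", "cy" (pixels), "origin" and "attitude" of the camera in the world. Camera axes: x right, y down, z forward; pixel columns grow to the right and rows downward; lengths in m; the calibration is good to about 2 mm. A picture is of the moment at which its call begins. There is no depth.
- bot.finish_job(): hands the job in, once; it reports no verdict.
The state is a dict: "time": time; "qpos": joint angles; "dq": joint speeds; "effort": joint torques, N m; "eef_pos": TCP position; "tool_rot": TCP orientation; "wrist_force": force on the tool from outside, world axes, zero at the start; "moment": the same for the moment, N m; "opening": finger opening in m.
Only numpy, scipy, OpenCV 4.12 (cv2) and the standard library are available. Lean on these libraries where they do the work, as an engineer would, in place of code of your own. Each camera call takes 0.05 s, during which the arm holds its last target.

## Working session

There is one attempt and no reset: what is moved stays moved. The work goes in short steps, Python scripts to look and compute and a shell command to move; the robot and the scene stay as the last step left them, time stands still between calls to the robot, and variables do not carry over. Pictures are saved under pics/ and viewed, and the job is handed in when it is done.

```bash
ls; mkdir -p pics
cat > h.py <<'E'
import numpy as np, cv2
from plant import bot
def snap(n,f):
    c=bot.capture(n); cv2.imwrite('pics/'+f+'.png',c['pixels'][:,:,::-1]); np.savez('pics/'+f,**{k:np.array(v) for k,v in c.items()}); return c
def load(f):
    return dict(np.load('pics/'+f+'.npz'))
def ray(c,u,v):
    d=np.array([(u-c['cx'])/c['fx'],(v-c['cy'])/c['fy'],1.]); d=np.array(c['attitude'])@d
    return np.array(c['origin']),d/np.linalg.norm(d)
def onz(c,u,v,z):
    o,d=ray(c,u,v); return o+d*(z-o[2])/d[2]
def proj(c,p):
    q=np.array(c['attitude']).T@(np.array(p)-c['origin']); return c['fx']*q[0]/q[2]+c['cx'],c['fy']*q[1]/q[2]+c['cy']
E
python3 - <<'E'
from h import *
for n in ['scene','top','wrist']:
    c=snap(n,n+'0'); print(n,c['origin'],c['fx'],np.round(c['attitude'],3).tolist())
print(bot.get_state())
E
```

```text
pics
scene [1.22822564 0.460765   0.5953455 ] 529.895114466948 [[-0.517, 0.443, -0.732], [0.856, 0.248, -0.454], [-0.019, -0.862, -0.507]]
top [ 3.07970023e-01 -5.47284460e-04  1.10265458e+00] 564.7069098297743 [[0.015, -0.981, 0.195], [-1.0, -0.017, -0.005], [0.008, -0.195, -0.981]]
wrist [0.0741224  0.52512002 0.37340574] 396.39485282141413 [[0.292, 0.907, 0.304], [0.956, -0.277, -0.094], [-0.001, 0.318, -0.948]]
{'time': 0.15, 'qpos': array([ 6.49574903e+01,  1.66814935e+01, -8.81950800e+00,  6.45557970e+01,
       -9.56099583e-05,  8.20206292e+01]), 'dq': array([ 0.0440919 , -0.01809582,  0.10784736, -0.02218604,  0.02871879,
       -0.06057919]), 'effort': array([ 1.07743537e-03, -5.37373281e+01,  3.31520283e+01,  1.14475118e-02,
       -1.00967629e-04,  1.74420035e-05]), 'eef_pos': array([0.15388853, 0.50159763, 0.23087503]), 'tool_rot': array([[-9.55981959e-01,  2.93425152e-01, -4.18104477e-04],
       [ 2.93425419e-01,  9.55981546e-01, -8.98836115e-04],
       [ 1.35959040e-04, -9.81953591e-04, -9.99999509e-01]]), 'wrist_force': array([-1.21048299,  0.12902182,  0.14961749]), 'moment': array([-0.00551445, -0.05146856, -0.01115879]), 'opening': 0.08563960763705027}
```

View pics/scene0.png

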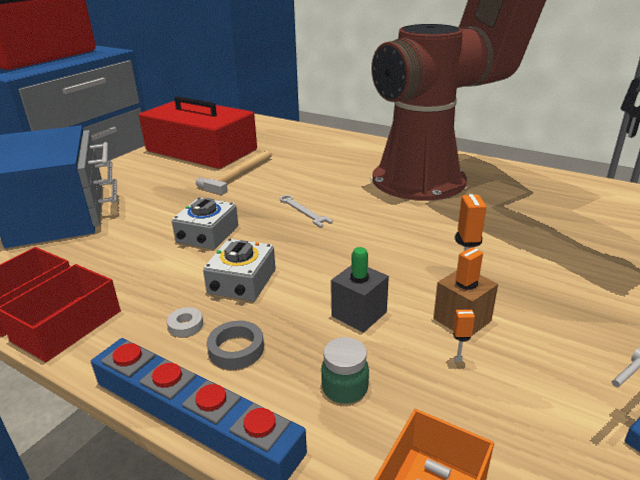

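View pics/top0.png

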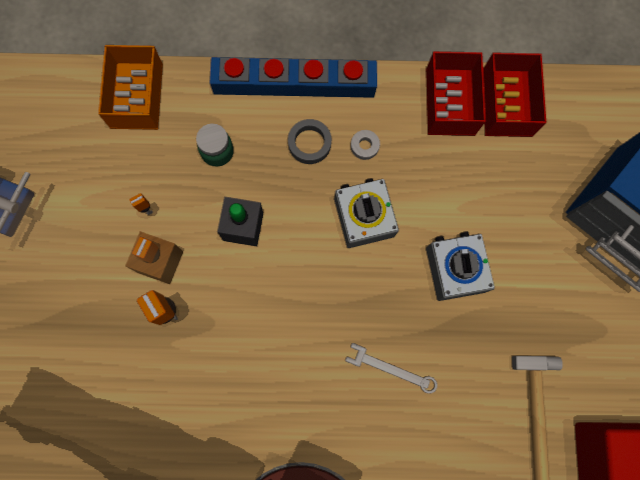

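View pics/wrist0.png

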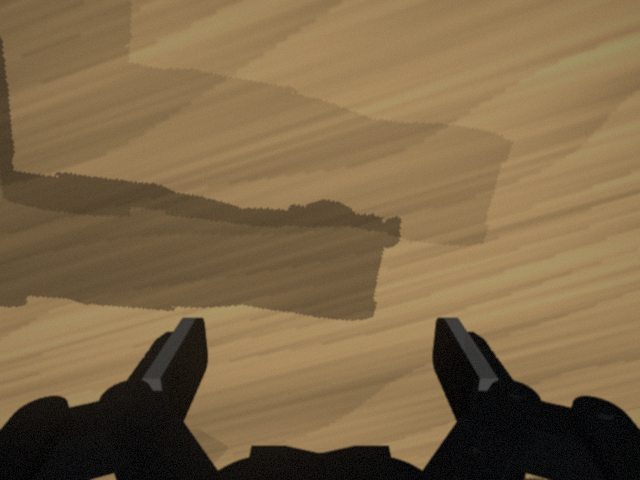

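The middle-sized orange driver stands in the wooden block near top-view pixel (145,248). The yellow switch is at (368,208), with the big and small drivers on either side of the block. I'll zoom in next.

Run:
```python
from h import *
c=load('top0');im=c['pixels'][:,:,::-1]
a=cv2.resize(im[185:335,90:240],(600,600),interpolation=cv2.INTER_CUBIC)
cv2.imwrite('pics/z1.png',a)
a=cv2.resize(im[165:255,325:415],(600,600),interpolation=cv2.INTER_CUBIC)
cv2.imwrite('pics/z2.png',a)
```

```text
(no output)
```

View pics/z1.png

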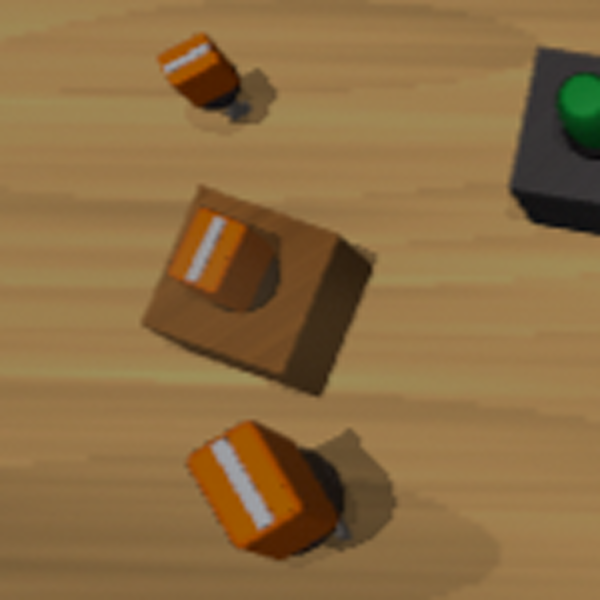

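View pics/z2.png

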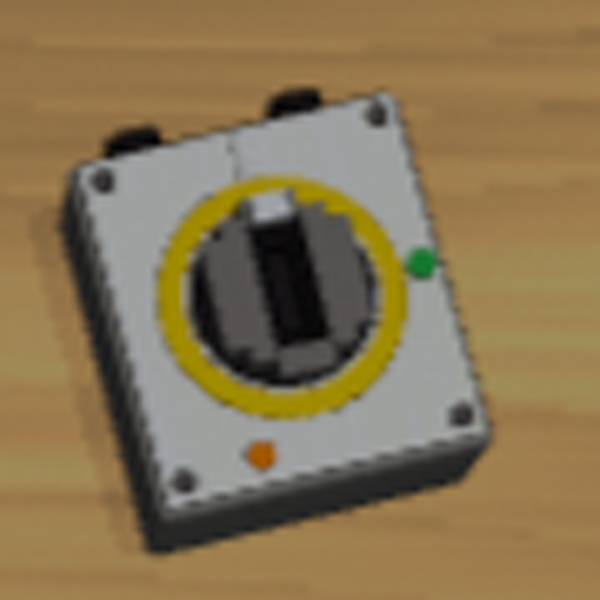

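Run:
```python
from h import *
c=load('top0');im=c['pixels'];hsv=cv2.cvtColor(im,cv2.COLOR_RGB2HSV)
def cen(m,x0,y0,x1,y1):
    k=np.zeros(m.shape,np.uint8);k[y0:y1,x0:x1]=255
    ys,xs=np.nonzero(m&(k>0)); return xs,ys
# stripe
s=(hsv[...,1]<90)&(hsv[...,2]>110)
xs,ys=cen(s,132,235,153,260)
P=np.array([onz(c,x,y,.138)[:2] for x,y in zip(xs,ys)])
v=np.linalg.svd(P-P.mean(0))[2][0]; print('stripe',len(P),P.mean(0),np.degrees(np.arctan2(v[1],v[0])), np.ptp((P-P.mean(0))@v))
# orange top face whole: use corners from zoom
q=lambda u,v,z:onz(c,u/4+90-.375,v/4+185-.375,z)[:2]
cs=np.array([q(*p,.138) for p in [(208,209),(247,222),(208,294),(169,278)]]);print('handle top',cs.mean(0),np.linalg.norm(np.diff(cs,axis=0),axis=1))
for (i,j) in [(0,3),(1,2)]:
    d=cs[i]-cs[j];print(np.degrees(np.arctan2(d[1],d[0])))
cs=np.array([q(*p,.078) for p in [(202,187),(340,235),(284,376),(143,324)]]);print('stand',cs.mean(0),np.linalg.norm(np.diff(cs,axis=0),axis=1))
for (i,j) in [(0,3),(1,2),(1,0),(2,3)]:
    d=cs[i]-cs[j];print(np.degrees(np.arctan2(d[1],d[0])))
# yellow ring
y=(hsv[...,0]>22)&(hsv[...,0]<32)&(hsv[...,1]>200)&(hsv[...,2]>120)
xs,ys=cen(y,340,180,395,240)
(e,ax,an)=cv2.fitEllipse(cv2.convexHull(np.c_[xs,ys].astype(np.int32)))
print('ring',e,ax, onz(c,*e,.061)[:2], onz(c,*e,.062)[:2])
g=(hsv[...,0]>50)&(hsv[...,0]<80)&(hsv[...,1]>120)
xs,ys=cen(g,375,190,400,215);print('green',xs.mean(),ys.mean(),onz(c,xs.mean(),ys.mean(),.06)[:2])
z=lambda u,v,h:onz(c,(u+.5)/600*90+325-.5,(v+.5)/600*90+165-.5,h)[:2]
print('mark',z(235,160,.06),'orange',z(261,455,.06))
print('lid',np.mean([z(*p,.06) for p in [(75,172),(390,92),(490,430),(165,512)]],axis=0))
print('pointer',z(272,207,.077),'slot ends',z(262,225,.077),z(303,345,.077))
```

```text
stripe 51 [0.50138653 0.28516913] 158.58873525177015 0.028701758358928305
handle top [0.50078675 0.28398872] [0.01823804 0.03535415 0.01865884]
-25.344733552541996
-24.468764637764924
stand [0.49924073 0.28494142] [0.06887515 0.06965202 0.07003858]
-18.940492271302976
-17.980771190768742
-108.34203494016936
-109.16590037587078
ring (366.9231262207031, 209.28643798828125) (34.82083511352539, 36.448673248291016) [ 0.59752036 -0.11716816] [ 0.59724238 -0.1170562 ]
green 387.6666666666667 204.25 [ 0.60848669 -0.15710274]
mark [ 0.63883762 -0.10380245] orange [ 0.55150845 -0.11098466]
lid [ 0.5972524  -0.11660466]
pointer [ 0.61974071 -0.11258047] slot ends [ 0.61438871 -0.10972302] [ 0.57950999 -0.12113334]
```

```bash
python3 -m crank '[34.6,-21.7,0,-0.09,34.6,-21.7,0,-0.09,34.6,-21.7,0,-0.09,34.6,-21.7,0,-0.09,34.6,-21.7,0,-0.09,34.6,-21.7,0,-0.09,34.6,-21.7,0,-0.09,34.6,-21.7,0,-0.09,34.6,-21.7,0,-0.09,34.6,-21.7,0,-0.09]' -1
python3 -m crank '[0,0,0,0,0,0,0,0,0,0,0,0]'
python3 - <<'E'
from h import *
c=snap('wrist','w1'); s=bot.get_state();print(s['qpos'],s['eef_pos'],s['tool_rot'][:,1])
E
```

```text
time: 0.98
eef_pos: [0.5023, 0.2828, 0.2311]
tool_rot: [[-0.925, 0.379, 0.0], [0.379, 0.925, -0.0], [-0.0, -0.0, -1.0]]
wrist_force: [0.0, 0.1, -0.3]
opening: 0.0855
time: 1.23
eef_pos: [0.4995, 0.2849, 0.2309]
tool_rot: [[-0.926, 0.379, -0.001], [0.379, 0.926, -0.0], [0.001, -0.001, -1.0]]
wrist_force: [-0.1, -0.2, -0.4]
opening: 0.0854
[ 2.24551183e+01  2.21751804e+01 -8.15881627e-01  6.70615535e+01
  1.83835488e-02  4.46425494e+01] [0.49911253 0.28527458 0.23109394] [ 3.77637605e-01  9.25953382e-01 -4.16993862e-04]
```

View pics/w1.png

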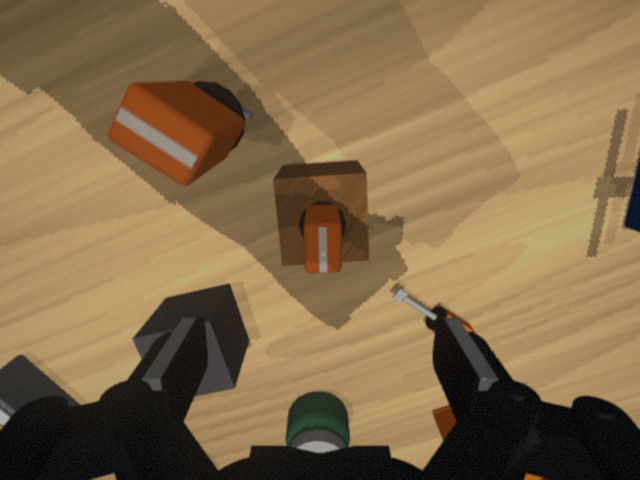

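Wrist view: the handle's stripe runs from about (323,228) to (323,270), nearly aligned with the jaws. I'll compute its position.

Run:
```python
from h import *
w=load('w1');t=load('top0')
im=w['pixels'];hsv=cv2.cvtColor(im,cv2.COLOR_RGB2HSV)
m=(hsv[...,1]<80)&(hsv[...,2]>110);k=np.zeros_like(m);k[215:280,300:345]=1
ys,xs=np.nonzero(m&k)
P=np.array([onz(w,x,y,.138)[:2] for x,y in zip(xs,ys)]);v=np.linalg.svd(P-P.mean(0))[2][0]
print('stripe',len(P),P.mean(0),np.degrees(np.arctan2(v[1],v[0])),np.ptp((P-P.mean(0))@v),xs.mean(),ys.mean())
cs=np.array([onz(w,*p,.078)[:2] for p in [(274,180),(366,175),(369,261),(282,265)]]);print('stand',cs.mean(0));
for i,j in [(0,3),(1,2)]:
    d=cs[j]-cs[i];print(np.degrees(np.arctan2(d[1],d[0])))
print('tcp proj',proj(w,bot.get_state()['eef_pos']))
# big driver top: triangulate stripe centre wrist (156,138), top z1 (242,485); small; green
def tri(a,b):
    A=[];B=[]
    (o1,d1),(o2,d2)=a,b
    k=np.linalg.lstsq(np.c_[d1,-d2],o2-o1,rcond=None)[0]
    p,q=o1+d1*k[0],o2+d2*k[1];return (p+q)/2,np.linalg.norm(p-q)
print('big',tri(ray(w,156,138),ray(t,242/4+90,485/4+185)))
s=load('scene0')
print('small',tri(ray(s,465,315),ray(t,186/4+90,57/4+185)))
print('green',tri(ray(s,360,250),ray(t,238,209)))
```

```text
stripe 336 [0.50114029 0.28486761] -20.692914076739417 0.02959264017541449 322.4166666666667 249.25
stand [0.50027725 0.28589231]
-18.909866137522897
-18.07156081307233
tcp proj (np.float64(322.8516173193114), np.float64(321.92621688104094))
big (array([0.39996508, 0.24500272, 0.19225278]), np.float64(0.013444223141787866))
small (array([0.60076002, 0.31445373, 0.09096776]), np.float64(0.0009650234864390441))
green (array([0.57363031, 0.1225726 , 0.13003211]), np.float64(0.0051859728246644865))
```

```bash
python3 -m crank '[0.05,0,-3,0.02,0.05,0,-6,0.02,0.05,0,-9,0.02,0.05,0,-11,0.02,0.05,0,-12.5,0.02,0.05,0,-13.5,0.02,0.05,0,-14,0.02,0.05,0,-14,0.02,0.05,0,-14,0.02]' -1
python3 -m crank '[0,0,0,0,0,0,0,0,0,0,0,0,0,0,0,0,0,0,0,0,0,0,0,0,0,0,0,0,0,0,0,0]' 1 60
python3 - <<'E'
from h import *
c=snap('wrist','w2'); s=bot.get_state();print(s)
E
```

```text
time: 2.03
eef_pos: [0.5006, 0.2854, 0.0921]
tool_rot: [[-0.933, 0.359, 0.001], [0.359, 0.933, 0.0], [-0.001, 0.001, -1.0]]
wrist_force: [0.2, 0.3, -0.1]
opening: 0.0856
time: 2.7
eef_pos: [0.5008, 0.285, 0.0917]
tool_rot: [[-0.933, 0.36, 0.001], [0.36, 0.933, 0.0], [-0.0, 0.0, -1.0]]
wrist_force: [0.3, 0.5, 5.2]
opening: 0.0235
{'time': 2.75, 'qpos': array([ 2.23770252e+01,  2.84775812e+01, -1.30741182e+01,  4.84124445e+01,
       -5.49625032e-04,  4.34484339e+01]), 'dq': array([ 0.06309006, -0.05095321, -0.01251427, -0.03491921,  0.00773341,
       -0.11117279]), 'effort': array([-1.28647308e-01, -6.03006291e+01,  2.77452314e+01, -3.22980992e-01,
        1.04444049e-02, -7.35641574e-03]), 'eef_pos': array([0.50078061, 0.28500511, 0.09168353]), 'tool_rot': array([[-9.33132926e-01,  3.59531087e-01,  5.82335666e-04],
       [ 3.59531264e-01,  9.33133012e-01,  2.29374372e-04],
       [-4.60929417e-04,  4.23404657e-04, -9.99999804e-01]]), 'wrist_force': array([-0.63623966, -0.02189564,  6.3253623 ]), 'moment': array([-0.00631743,  0.17749691,  0.02940516]), 'opening': 0.022995673242047328}
```

View pics/w2.png

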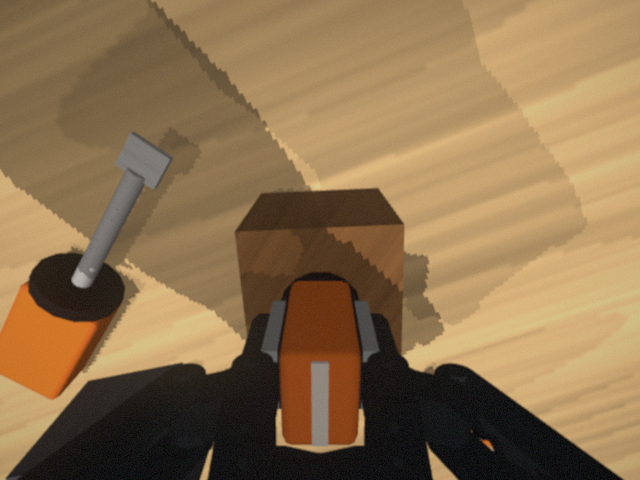

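```bash
python3 -m crank '[0,0,1,0,0,0,3,0,0,0,6,0,0,0,9,0,0,0,12,0,0,0,15,0,0,0,18,0,0,0,18,0,0,0,18,0]' 1 90
python3 - <<'E'
from h import *
c=snap('scene','s2');snap('wrist','w3'); s=bot.get_state();print(s['wrist_force'],s['eef_pos'],s['opening'],s['moment'])
E
```

```text
time: 3.5
eef_pos: [0.5012, 0.2852, 0.2731]
tool_rot: [[-0.933, 0.36, 0.003], [0.36, 0.933, 0.001], [-0.002, 0.002, -1.0]]
wrist_force: [-0.1, 0.3, -2.3]
opening: 0.0228
[-0.78964332 -1.4464888  -2.32495637] [0.49996654 0.28466324 0.27047221] 0.022793392563590472 [ 0.02706071 -0.03248755  0.00696905]
```

View pics/s2.png

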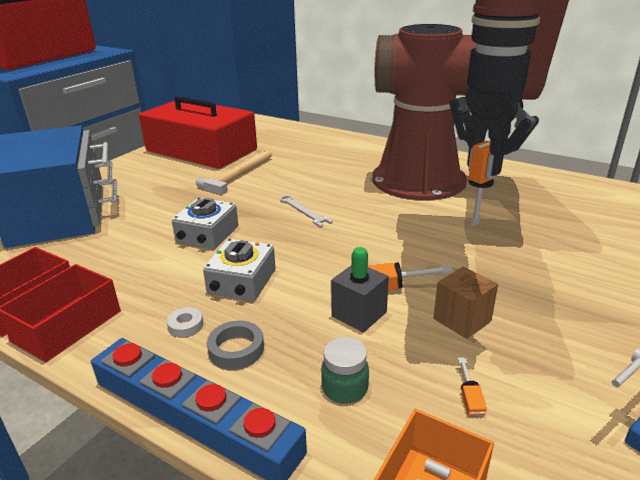

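View pics/w3.png

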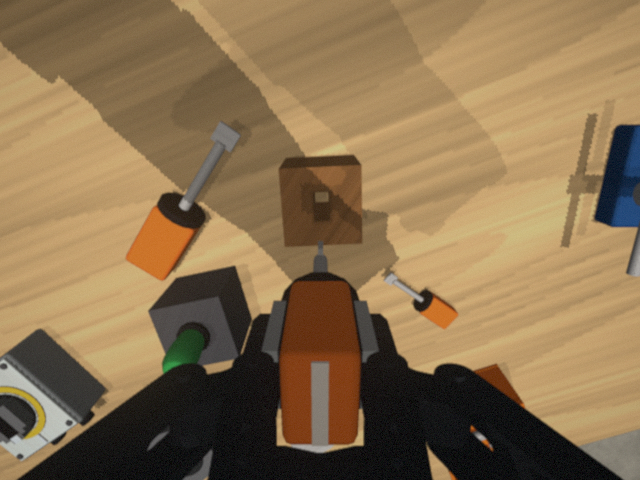

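```bash
python3 -m crank '[2.4,-10,0,0.15,4.8,-20,0,0.3,7.2,-30,0,0.45,9.6,-40,0,0.59,9.65,-40.2,0,0.59,9.65,-40.2,0,0.59,9.65,-40.2,0,0.59,9.65,-40.2,0,0.59,9.65,-40.2,0,0.59,9.65,-40.2,0,0.59]'
python3 -m crank '[0,0,0,0,0,0,0,0,0,0,0,0,0,0,0,0,0,0,0,0,0,0,0,0]'
python3 - <<'E'
from h import *
c=snap('scene','s4');snap('wrist','w4');snap('top','t4'); s=bot.get_state();print(s['qpos'],s['eef_pos'],s['opening'],s['tool_rot'])
E
```

```text
time: 4.43
eef_pos: [0.593, -0.1055, 0.2697]
tool_rot: [[-0.975, -0.22, -0.003], [-0.22, 0.975, 0.001], [0.002, 0.001, -1.0]]
wrist_force: [1.0, 0.9, -1.8]
opening: 0.023
time: 4.93
eef_pos: [0.5937, -0.1024, 0.2713]
tool_rot: [[-0.975, -0.222, -0.0], [-0.222, 0.975, 0.0], [0.0, 0.0, -1.0]]
wrist_force: [-0.4, -0.1, -1.9]
opening: 0.0231
[-1.67819709e+01  2.44438128e+01  8.68344113e+00  7.42284858e+01
 -6.97356714e-04 -2.95716620e+01] [ 0.59381813 -0.10294162  0.27146943] 0.02278202246317764 [[-9.75189186e-01 -2.21373029e-01  1.82677551e-04]
 [-2.21373044e-01  9.75189197e-01 -6.78034831e-05]
 [-1.63135312e-04 -1.06561109e-04 -9.99999981e-01]]
```

View pics/w4.png

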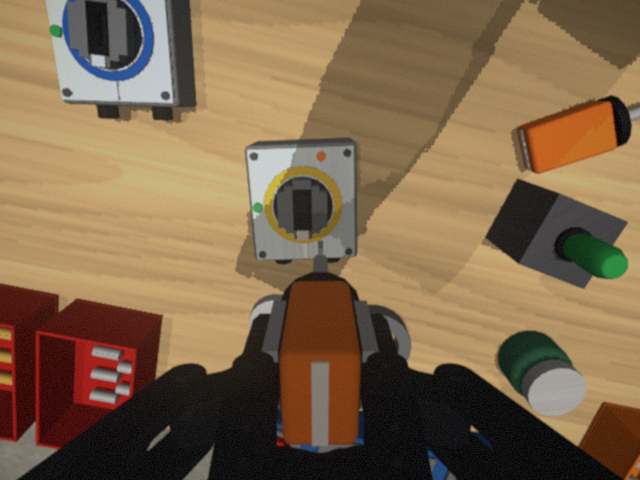

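View pics/s4.png

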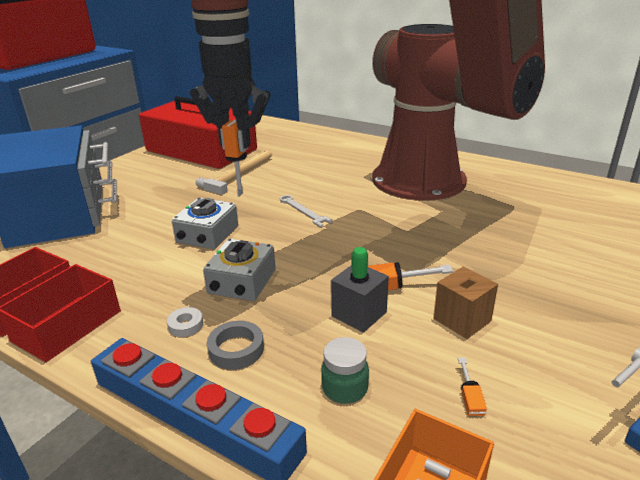

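Wrist view shows the yellow ring centred near (302,206), with the pointer toward (303,236) and the green dot at (258,208). I'll zoom in and measure.

Run:
```python
from h import *
w=load('w4');im=w['pixels']
a=cv2.resize(im[135:265,240:370][:,:,::-1],(780,780),interpolation=cv2.INTER_CUBIC)[:600]
cv2.imwrite('pics/z4.png',cv2.resize(im[140:240,240:365][:,:,::-1],(750,600),interpolation=cv2.INTER_CUBIC))
hsv=cv2.cvtColor(im,cv2.COLOR_RGB2HSV)
y=((hsv[...,0]>18)&(hsv[...,0]<32)&(hsv[...,1]>170)&(hsv[...,2]>90)).astype(np.uint8);k=np.zeros_like(y);k[155:255,255:350]=1
ys,xs=np.nonzero(y*k);e=cv2.fitEllipse(cv2.convexHull(np.c_[xs,ys].astype(np.int32)));print(e,onz(w,*e[0],.061))
t=load('t4');im=t['pixels'];
cv2.imwrite('pics/z5.png',cv2.resize(im[165:255,325:415][:,:,::-1],(600,600),interpolation=cv2.INTER_CUBIC))
```

```text
((302.7276611328125, 204.3720245361328), (74.31493377685547, 75.91903686523438), 98.78435516357422) [ 0.59715932 -0.11774267  0.061     ]
```

View pics/z4.png

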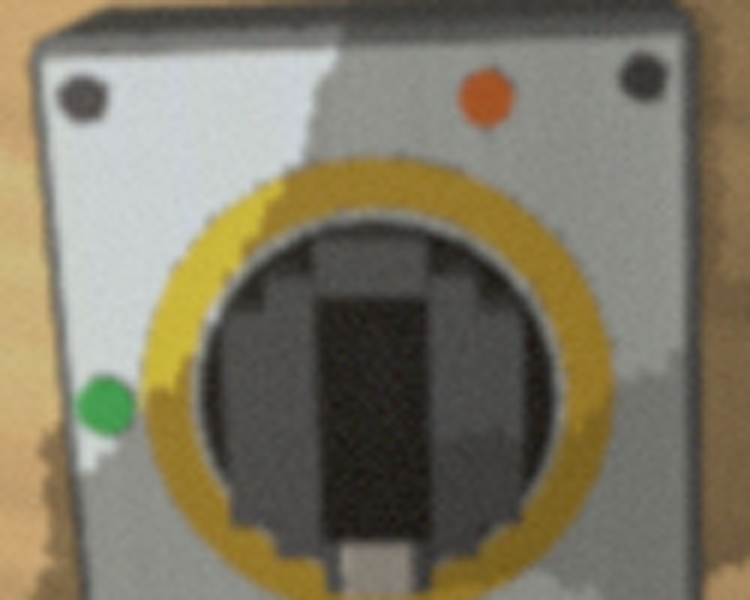

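Run:
```python
from h import *
w=load('w4');f=lambda u,v,z:onz(w,u/6+240-.4,v/6+140-.4,z)[:2]
for a,b in [((316,300),(323,540)),((428,300),(428,540)),((372,300),(376,540))]:
    d=f(*b,.077)-f(*a,.077);print(np.degrees(np.arctan2(d[1],d[0])),np.linalg.norm(d))
c=np.array([.597,-.1173])
for n,p,z in [('pointer',(376,575),.077),('green',(106,405),.06),('orange',(487,98),.06)]:
    q=f(*p,z)-c;print(n,np.degrees(np.arctan2(q[1],q[0])),q)
d=f(645,78,.06)-f(83,98,.06);print('screws',np.degrees(np.arctan2(d[1],d[0])))
# blade: driver tip as seen in wrist/scene
for n in ('w4','s4'):
    i=load(n);s=np.array([0.5938,-.1029,.2715]);print(n,proj(i,s+[0,0,-.084]),proj(i,s+[0,0,-.0]))
s4=load('s4');cv2.imwrite('pics/z6.png',cv2.resize(s4['pixels'][130:205,200:280][:,:,::-1],(640,600),interpolation=cv2.INTER_CUBIC))
cv2.imwrite('pics/z7.png',cv2.resize(w['pixels'][230:300,280:360][:,:,::-1],(640,560),interpolation=cv2.INTER_CUBIC))
```

```text
13.264013543604793 0.03592465151944526
12.470359952969329 0.035925563234474885
12.985258070833652 0.035924325151899805
pointer 11.542310784380168 [0.02415432 0.00493283]
green -73.26781883985694 [ 0.01217043 -0.04048352]
orange 172.6525649765922 [-0.04572779  0.00589635]
screws 104.87288641941673
w4 (np.float64(319.4025811244956), np.float64(252.4549317451922)) (np.float64(319.3644543654606), np.float64(323.7393401621743))
s4 (np.float64(239.36888996242206), np.float64(193.7565913113401)) (np.float64(234.37184432991074), np.float64(148.5141994209743))
```

View pics/z6.png

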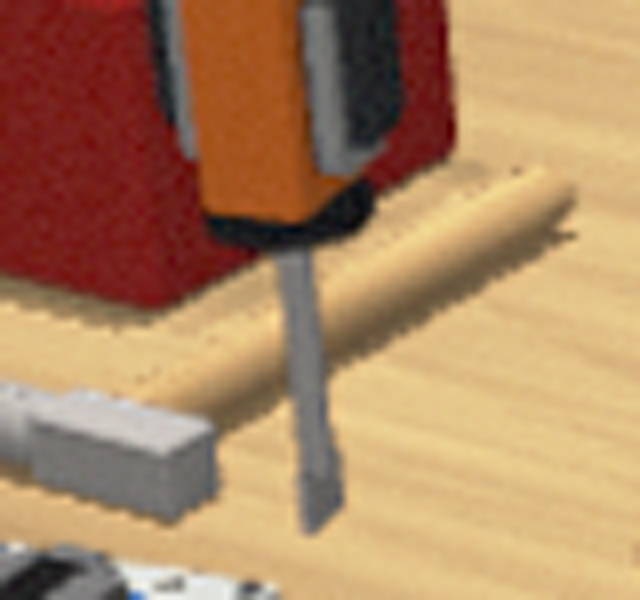

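View pics/z7.png

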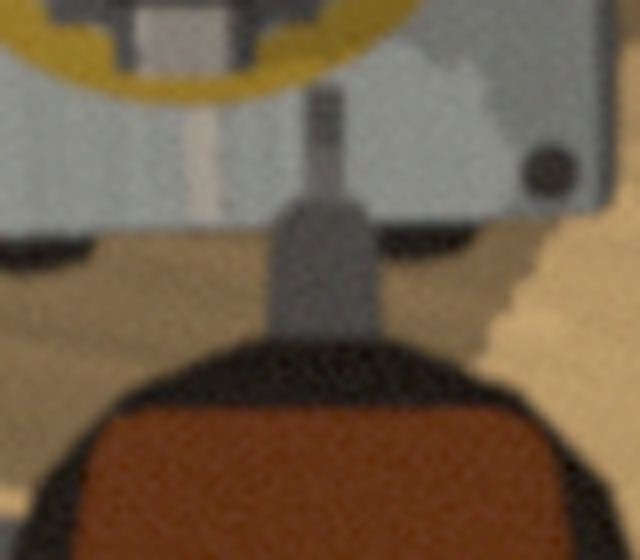

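```bash
python3 -m crank '[0.34,-1.52,-2,0,0.34,-1.52,-5,0,0.34,-1.52,-8,0,0.34,-1.52,-9.5,0,0.34,-1.52,-10,0,0.34,-1.52,-10,0,0.34,-1.52,-10,0,0.34,-1.52,-10,0]'
python3 - <<'E'
from h import *
c=snap('scene','s5');w=snap('wrist','w5'); s=bot.get_state();print(s['eef_pos'],s['wrist_force'])
a=cv2.resize(c['pixels'][190:290,190:290][:,:,::-1],(400,400),interpolation=cv2.INTER_CUBIC)
b=cv2.resize(w['pixels'][180:300,260:380][:,:,::-1],(400,400),interpolation=cv2.INTER_CUBIC)
cv2.imwrite('pics/z8.png',np.hstack([a,b]))
p=s['eef_pos']+[0,0,-.0837];print(proj(c,p),proj(w,p))
E
```

```text
time: 5.75
eef_pos: [0.5983, -0.119, 0.173]
tool_rot: [[-0.975, -0.221, 0.002], [-0.221, 0.975, -0.001], [-0.002, -0.001, -1.0]]
wrist_force: [-0.0, 0.1, -1.2]
opening: 0.023
[ 0.59810244 -0.11905149  0.17278175] [ 0.86022332 -0.1067208  -1.25021325]
(np.float64(236.34253296657576), np.float64(240.57822422088213)) (np.float64(320.1482982736552), np.float64(252.04973074465735))
```

View pics/z8.png

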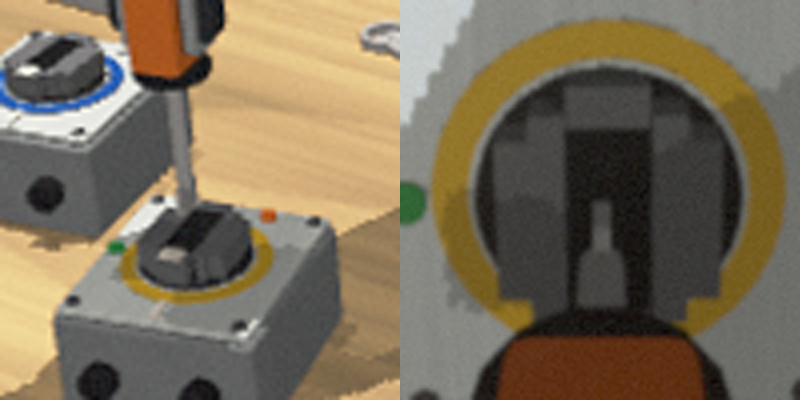

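Run:
```python
from h import *
w=load('w5');im=w['pixels'];hsv=cv2.cvtColor(im,cv2.COLOR_RGB2HSV)
y=((hsv[...,0]>18)&(hsv[...,0]<32)&(hsv[...,1]>170)&(hsv[...,2]>90)).astype(np.uint8)
k=np.zeros_like(y);k[183:271,385-0:390]=0;k[183:270,262:262+235]=1;k[:,378:]=0
ys,xs=np.nonzero(y*k);e=cv2.fitEllipse(cv2.convexHull(np.c_[xs,ys].astype(np.int32)));print(e,onz(w,*e[0],.061),bot.get_state()['eef_pos'])
f=lambda u,v,z:onz(w,u/400*120+260-.5,v/400*120+180-.5,z)[:2]
print('slot far end',f(608,128-0,.077) if 0 else f(208,128,.077),'L',f(165,200,.077),'R',f(252,200,.077),'blade',f(202,201,.089))
```

```text
((322.2349548339844, 236.09071350097656), (98.70441436767578, 103.79094696044922), 88.85602569580078) [ 0.59673463 -0.11791281  0.061     ] [ 0.59810244 -0.11905149  0.17278175]
slot far end [ 0.58012475 -0.12202103] L [ 0.59576054 -0.12683076] R [ 0.59209036 -0.11069515] blade [ 0.59047091 -0.12081777]
```

```bash
python3 -m crank '[-0.08,0.1,0,0,-0.08,0.1,-0.5,0,-0.08,0.1,-1,0,-0.08,0.1,-1.4,0,-0.08,0.1,-1.8,0,-0.08,0.1,-2.1,0,-0.08,0.1,-2.2,0,-0.08,0.1,-2.2,0,-0.08,0.1,-2.2,0]'
python3 - <<'E'
from h import *
c=snap('scene','s6');w=snap('wrist','w6'); s=bot.get_state();print(s['eef_pos'],s['wrist_force'],s['moment'])
a=cv2.resize(c['pixels'][190:290,190:290][:,:,::-1],(400,400),interpolation=cv2.INTER_CUBIC)
b=cv2.resize(w['pixels'][180:300,260:380][:,:,::-1],(400,400),interpolation=cv2.INTER_CUBIC)
cv2.imwrite('pics/z9.png',np.hstack([a,b]))
E
```

```text
time: 6.6
eef_pos: [0.5965, -0.1178, 0.1493]
tool_rot: [[-0.975, -0.22, 0.0], [-0.22, 0.975, -0.0], [-0.0, -0.0, -1.0]]
wrist_force: [1.5, -0.0, -1.6]
opening: 0.0232
[ 0.59657162 -0.11787576  0.14953088] [ 1.13095609 -0.08131574 -1.62316387] [-0.00901862 -0.01933246  0.0152535 ]
```

View pics/z9.png

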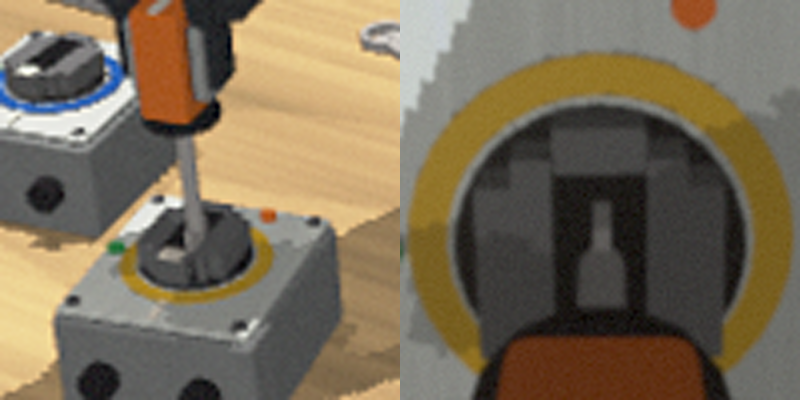

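```bash
python3 -m crank '[0,0,0,-0.1,0,0,0,-0.2,0,0,0,-0.3,0,0,0,-0.4,0,0,0,-0.5,0,0,0,-0.6,0,0,0,-0.7,0,0,0,-0.8,0,0,0,-0.9,0,0,0,-1]'
python3 -c "
from h import *
s=bot.get_state();print(s['eef_pos'],s['wrist_force'],s['moment'],s['qpos'])"
```

```text
time: 7.53
eef_pos: [0.5971, -0.1163, 0.1496]
tool_rot: [[-0.71, 0.704, 0.002], [0.704, 0.71, 0.003], [0.001, 0.003, -1.0]]
wrist_force: [2.9, 6.0, -1.4]
opening: 0.023
[ 0.59706893 -0.11634301  0.14959338] [ 2.85126582  6.00741306 -1.38608809] [ 1.86959657 -0.68087794  0.11047598] [-18.00987458  28.64473718  -3.15817466  58.16599404   0.18740198
  26.77852012]
```

```bash
python3 -m crank '[0,0.1,0,-0.1,0,0.1,0,-0.2,0,0.1,0,-0.3,0,0.1,0,-0.4,0,0.1,0,-0.5,0,0.1,0,-0.6,0,0.1,0,-0.66,0,0.1,0,-0.7,0,0.1,0,-0.7,0,0.1,0,-0.7]'
python3 - <<'E'
from h import *
s=bot.get_state();print(s['eef_pos'],s['wrist_force'],s['moment'],np.degrees(np.arctan2(s['tool_rot'][1,1],s['tool_rot'][0,1]))-90)
c=snap('scene','s7');w=snap('top','t7');v=snap('wrist','w7')
a=cv2.resize(c['pixels'][190:290,190:290][:,:,::-1],(400,400),interpolation=cv2.INTER_CUBIC)
b=cv2.resize(w['pixels'][165:255,325:415][:,:,::-1],(400,400),interpolation=cv2.INTER_CUBIC)
cv2.imwrite('pics/z10.png',np.hstack([a,b]))
E
```

```text
time: 8.37
eef_pos: [0.5982, -0.1153, 0.1497]
tool_rot: [[-0.094, 0.996, 0.004], [0.996, 0.094, 0.003], [0.003, 0.004, -1.0]]
wrist_force: [5.6, 6.6, -4.1]
opening: 0.0227
[ 0.59820329 -0.11530068  0.14974872] [ 5.60925494  6.61638966 -4.08173802] [ 1.79246252 -1.72935901  0.05205648] -84.61569455523096
```

View pics/z10.png

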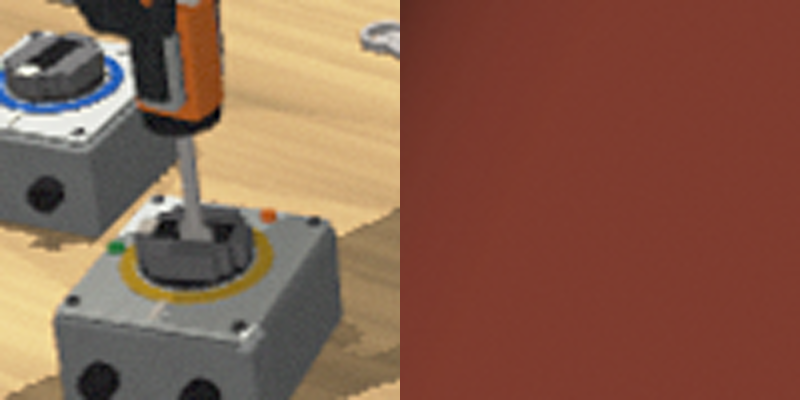

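View pics/w7.png

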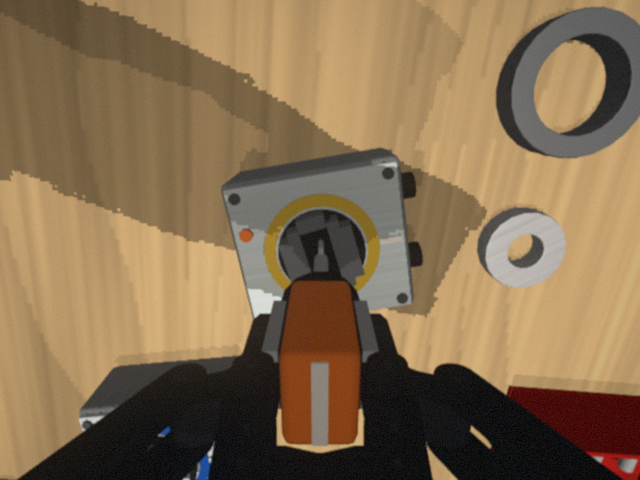

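```bash
python3 -m crank '[0.1,0.1,0,-0.05,0.1,0.1,0,-0.1,0.1,0.1,0,-0.14,0.1,0.1,0,-0.14,0.1,0.1,0,-0.14]'
cat > st.py <<'E'
from h import *
import sys
n=sys.argv[1]
s=bot.get_state();print(s['eef_pos'],s['wrist_force'],s['moment'],np.degrees(np.arctan2(s['tool_rot'][1,1],s['tool_rot'][0,1]))-90,s['opening'])
c=snap('scene','s'+n);v=snap('wrist','w'+n)
a=cv2.resize(c['pixels'][190:290,190:290][:,:,::-1],(400,400),interpolation=cv2.INTER_CUBIC)
b=cv2.resize(v['pixels'][150:310,240:400][:,:,::-1],(400,400),interpolation=cv2.INTER_CUBIC)
cv2.imwrite('pics/z'+n+'.png',np.hstack([a,b]))
E
python3 st.py 11
```

```text
time: 8.93
eef_pos: [0.5988, -0.1149, 0.1497]
tool_rot: [[0.046, 0.999, 0.003], [0.999, -0.046, 0.002], [0.002, 0.003, -1.0]]
wrist_force: [4.1, 3.3, -3.5]
opening: 0.0231
[ 0.59881715 -0.11491087  0.14969756] [ 4.06960035  3.32510901 -3.46372746] [ 1.15327738 -1.27400591  0.11296467] -92.65667170581959 0.023135187022550126
```

View pics/z11.png

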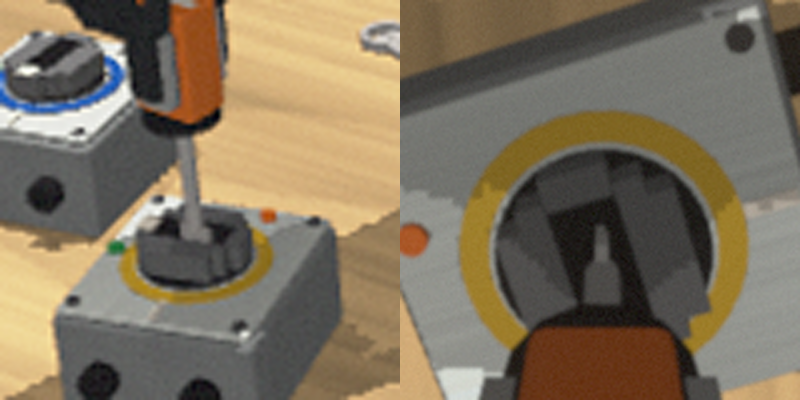

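```bash
python3 -m crank '[0,0,0,-0.04,0,0,0,-0.08,0,0,0,-0.08,0,0,0,-0.08]'
python3 st.py 12
python3 -m crank '[0,0,0,-0.04,0,0,0,-0.06,0,0,0,-0.06,0,0,0,-0.06]'
python3 st.py 13
```

```text
time: 9.37
eef_pos: [0.5989, -0.1149, 0.1497]
tool_rot: [[0.126, 0.992, 0.003], [0.992, -0.126, 0.002], [0.002, 0.003, -1.0]]
wrist_force: [4.3, 4.1, -4.9]
opening: 0.0227
[ 0.59893473 -0.11487601  0.14972331] [ 4.25725214  4.12180384 -4.89620313] [ 1.17044039 -1.39918311  0.2836251 ] -97.22612124665767 0.022724221241334844
time: 9.8
eef_pos: [0.599, -0.115, 0.1497]
tool_rot: [[0.185, 0.983, 0.003], [0.983, -0.185, 0.002], [0.002, 0.003, -1.0]]
wrist_force: [5.6, 3.3, -4.6]
opening: 0.0232
[ 0.59904954 -0.11500928  0.14971473] [ 5.60889947  3.33679412 -4.59293202] [ 1.03500163 -1.56175369  0.47247187] -100.64774115935936 0.0232057238395854
```

View pics/z13.png

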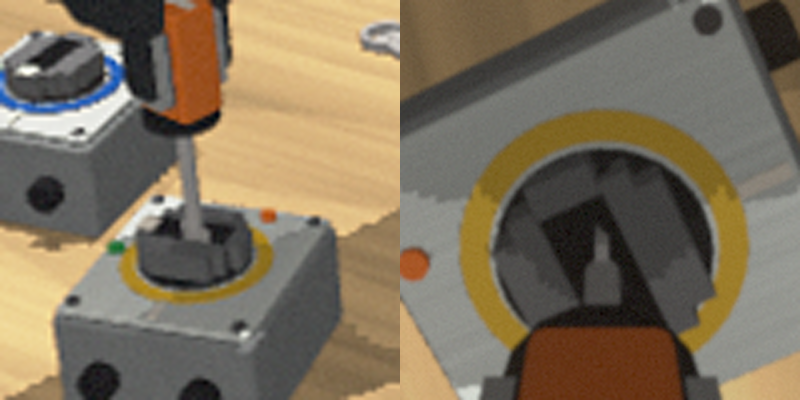

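Mz rises linearly (0.11, 0.28, 0.47 N m) with further turning while the slot no longer moves, so the switch is at its stop. I'll unwind to mid-play and withdraw.

```bash
python3 -m crank '[0,0,0,0.1,0,0,0,0.2,0,0,0,0.3,0,0,0,0.37,0,0,0,0.37,0,0,0,0.37]'
python3 st.py 14
python3 -m crank '[0,0,0.5,0,0,0,1.2,0,0,0,2,0,0,0,4,0,0,0,7,0,0,0,10,0,0,0,12,0,0,0,12,0,0,0,12,0]'
python3 st.py 15
```

```text
time: 10.4
eef_pos: [0.5979, -0.1157, 0.1496]
tool_rot: [[-0.18, 0.984, 0.001], [0.984, 0.18, 0.0], [-0.0, 0.001, -1.0]]
wrist_force: [0.7, 1.8, -1.3]
opening: 0.023
[ 0.59793371 -0.11573978  0.14964702] [ 0.66682569  1.77582149 -1.26305617] [ 0.3852812  -0.46054969  0.00130995] -79.6429737249422 0.022983788503699754
time: 11.25
eef_pos: [0.5978, -0.1162, 0.2708]
tool_rot: [[-0.182, 0.983, 0.002], [0.983, 0.182, -0.001], [-0.001, 0.002, -1.0]]
wrist_force: [0.2, 0.0, -1.5]
opening: 0.0232
[ 0.59782488 -0.11616683  0.27081825] [ 0.16156625  0.01068266 -1.49052335] [0.03487197 0.02028554 0.00046315] -79.54228655755134 0.02316964592434249
```

View pics/w15.png

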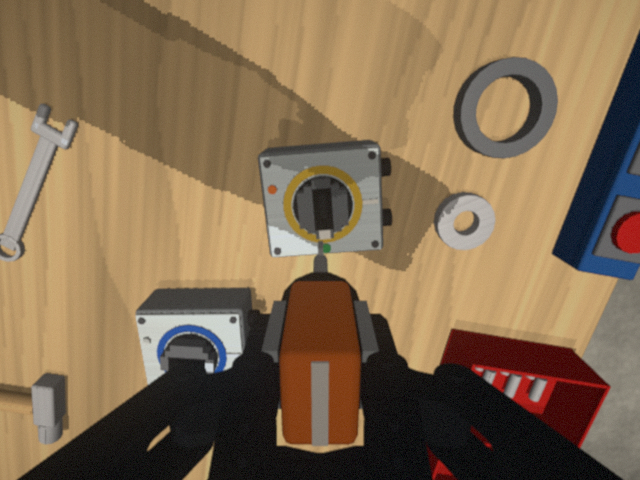

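View pics/z15.png

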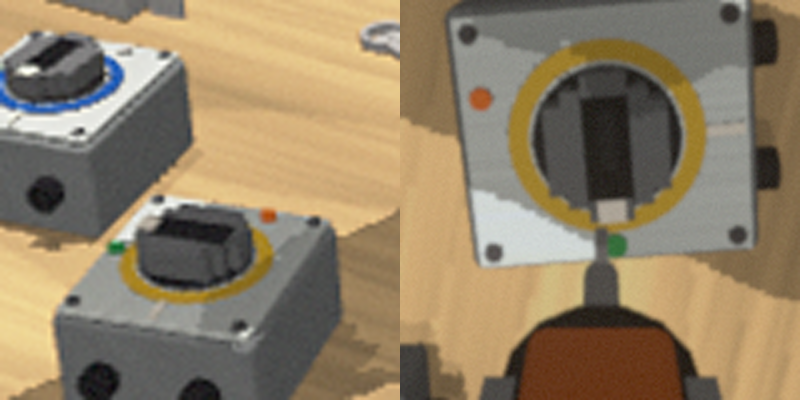

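The pointer sits at the green dot, and the orange pilot light and blue switch are unchanged. Carrying the driver back now.

```bash
python3 -m crank '[-2,4,0,0.12,-3,8,0,0.24,-4,12,0,0.36,-5,16,0,0.48,-6,20,0,0.6,-7,24,0,0.72,-8,28,0,0.84,-9,32,0,0.95,-9.7,36,0,1.05,-9.7,40,0,1.065]'
python3 -m crank '[0,0,0,0,0,0,0,0,0,0,0,0,0,0,0,0]'
python3 st.py 16
```

```text
time: 12.18
eef_pos: [0.498, 0.2857, 0.2682]
tool_rot: [[-0.95, 0.311, -0.003], [0.311, 0.95, -0.001], [0.002, -0.002, -1.0]]
wrist_force: [2.4, -0.0, -0.6]
opening: 0.0228
time: 12.52
eef_pos: [0.5002, 0.283, 0.2686]
tool_rot: [[-0.948, 0.319, -0.001], [0.319, 0.948, -0.001], [0.001, -0.001, -1.0]]
wrist_force: [-0.6, -0.8, -1.4]
opening: 0.0231
[0.50022983 0.28299241 0.26861991] [-0.56548121 -0.79423966 -1.39686032] [-0.02377089 -0.00528404 -0.00966349] -18.572828193304147 0.02305597301568912
```

View pics/w16.png

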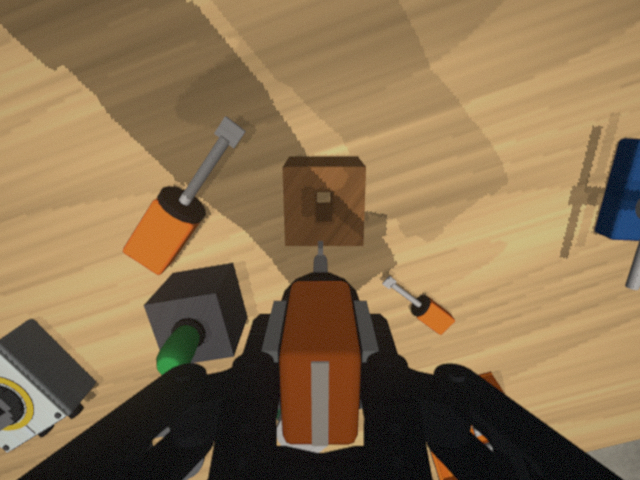

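Run:
```python
from h import *
w=load('w16')
cs=np.array([onz(w,*p,.078)[:2] for p in [(284,167),(365,167),(363,245),(286,245)]]);print('stand',cs.mean(0))
for i,j in [(0,3),(1,2)]:
    d=cs[j]-cs[i];print(np.degrees(np.arctan2(d[1],d[0])),np.linalg.norm(d))
cs=np.array([onz(w,*p,.078)[:2] for p in [(317,192),(330,192),(331,221),(316,221)]]);print('hole',cs.mean(0))
print(bot.get_state()['eef_pos'])
```

```text
stand [0.49955138 0.2863736 ]
-18.700177043096144 0.06894346439251266
-17.941590072473865 0.06893635250395894
hole [0.49879471 0.2857184 ]
[0.50055808 0.2828792  0.26905315]
```

```bash
python3 -m crank '[-0.05,0.27,-2,0,-0.05,0.27,-5,0,-0.05,0.27,-8,0,-0.05,0.27,-9.3,0,-0.05,0.27,-9.3,0,-0.05,0.27,-9.3,0,-0.05,0.27,-9.3,0]'
python3 st.py 17
```

```text
time: 13.2
eef_pos: [0.5009, 0.2866, 0.1777]
tool_rot: [[-0.948, 0.318, 0.002], [0.318, 0.948, 0.001], [-0.001, 0.001, -1.0]]
wrist_force: [0.0, 0.0, -1.2]
opening: 0.0233
[0.50088522 0.28664105 0.17769078] [ 0.02263845  0.03009042 -1.24615305] [-0.0006799  -0.024609   -0.05138212] -18.548436170761917 0.023254643588455283
```

View pics/w17.png

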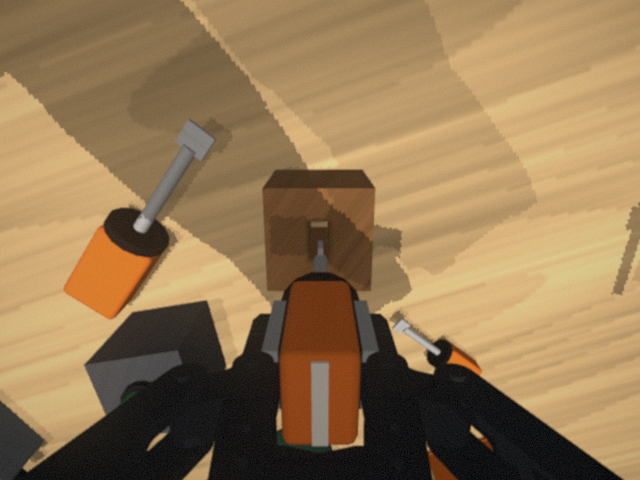

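```bash
python3 -m crank '[-0.08,-0.1,0,0,-0.08,-0.1,-1,0,-0.08,-0.1,-2.5,0,-0.08,-0.1,-4,0,-0.08,-0.1,-5.5,0,-0.08,-0.1,-7,0,-0.08,-0.1,-8,0,-0.08,-0.1,-8.4,0,-0.08,-0.1,-8.4,0,-0.08,-0.1,-8.4,0]'
python3 st.py 18
```

```text
time: 14.13
eef_pos: [0.4993, 0.286, 0.0925]
tool_rot: [[-0.948, 0.317, 0.0], [0.317, 0.948, 0.0], [-0.0, 0.0, -1.0]]
wrist_force: [0.9, -0.3, -0.4]
opening: 0.0229
[0.49926465 0.2859577  0.09245949] [ 0.85716463 -0.32060138 -0.43224093] [-0.00368984 -0.00539994 -0.00539003] -18.492528743654162 0.02286788234764034
```

View pics/w18.png

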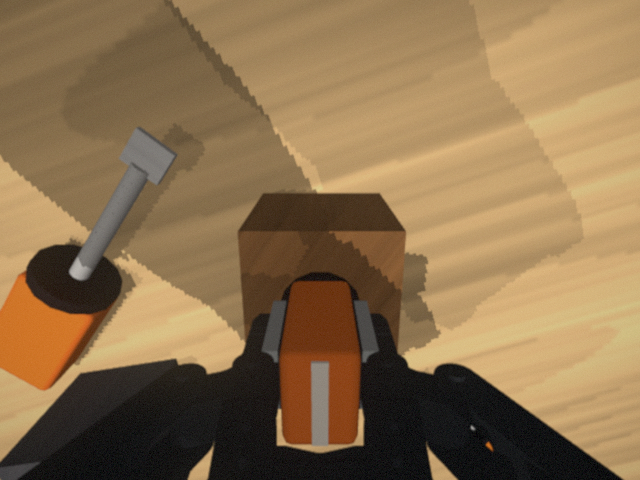

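View pics/s18.png

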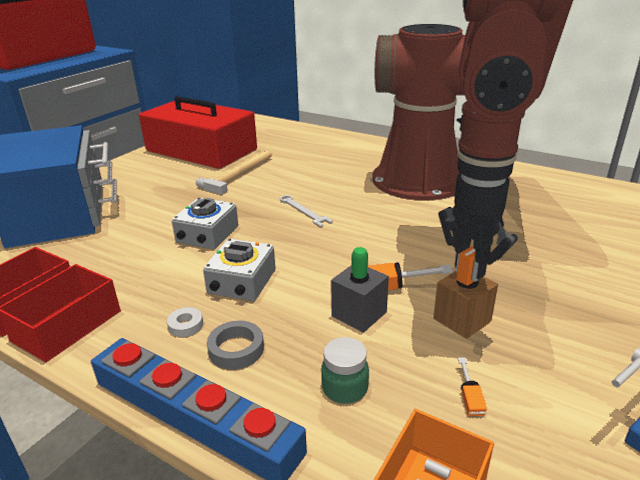

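```bash
python3 -m crank '[0,0,-0.1,0,0,0,-0.15,0,0,0,-0.15,0,0,0,-0.15,0]'
```

```text
time: 14.57
eef_pos: [0.4995, 0.286, 0.0918]
tool_rot: [[-0.948, 0.317, 0.001], [0.317, 0.948, 0.0], [-0.001, 0.001, -1.0]]
wrist_force: [-2.9, -0.5, 7.9]
opening: 0.0231
```

Contact made: the collar is on the block with 8 N upward. Releasing and retreating.

```bash
python3 -m crank '[0,0,0,0,0,0,0,0,0,0,0,0,0,0,0,0,0,0,0,0,0,0,0,0,0,0,0,0,0,0,0,0,0,0,0,0,0,0,0,0]' -1
python3 -m crank '[0,0,1,0,0,0,3,0,0,0,6,0,0,0,10,0,0,0,14,0,0,0,17,0,0,0,17,0,-4,3,17,0,-8,6,17,0]'
python3 -m crank '[-4,0,0,0,-8,0,0,0,-12,0,0,0,-16,0,0,0,-20,0,0,0,-20,0,0,0,-20,0,0,0]'
python3 -m crank '[0,0,0,0,0,0,0,0,0,0,0,0,0,0,0,0,0,0,0,0,0,0,0,0,0,0,0,0,0,0,0,0]'
python3 - <<'E'
from h import *
snap('scene','s20');t=snap('top','t20')
cv2.imwrite('pics/z20.png',np.hstack([cv2.resize(t['pixels'][y:y+90,x:x+90][:,:,::-1],(400,400),interpolation=cv2.INTER_CUBIC) for x,y in [(110,205),(325,165)]]))
E
```

```text
time: 15.4
eef_pos: [0.4991, 0.2859, 0.0908]
tool_rot: [[-0.948, 0.317, -0.0], [0.317, 0.948, 0.0], [0.0, -0.0, -1.0]]
wrist_force: [-0.3, -0.5, -0.9]
opening: 0.0851
time: 16.15
eef_pos: [0.4331, 0.3356, 0.2618]
tool_rot: [[-0.947, 0.321, 0.002], [0.321, 0.947, 0.001], [-0.001, 0.001, -1.0]]
wrist_force: [-0.9, 1.8, 0.4]
opening: 0.0853
time: 16.73
eef_pos: [0.2309, 0.336, 0.2618]
tool_rot: [[-0.949, 0.314, 0.001], [0.314, 0.949, 0.001], [-0.001, 0.001, -1.0]]
wrist_force: [0.2, -0.4, 0.3]
opening: 0.0851
time: 17.4
eef_pos: [0.2326, 0.3358, 0.2607]
tool_rot: [[-0.948, 0.317, -0.0], [0.317, 0.948, -0.0], [0.0, -0.0, -1.0]]
wrist_force: [-0.5, -0.3, -0.3]
opening: 0.0854
```

View pics/s20.png

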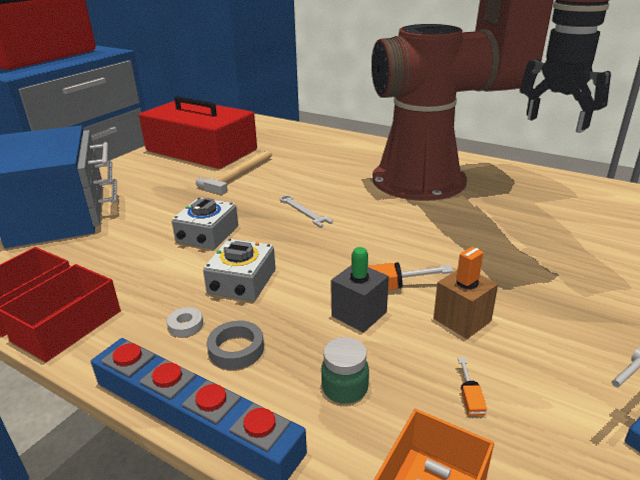

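View pics/z20.png

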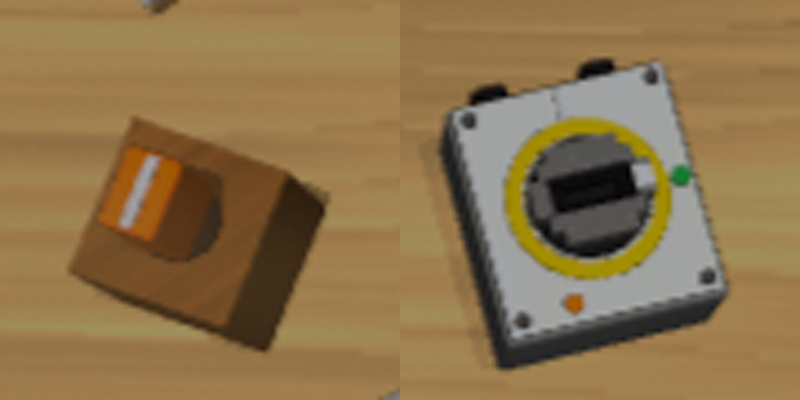

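```bash
python3 - <<'E'
from h import *
t=load('t20')
f=lambda u,v,z:onz(t,(u-400+.5)/400*90+325-.5,(v+.5)/400*90+165-.5,z)[:2]
A=lambda d:np.degrees(np.arctan2(d[1],d[0]))
print('lid',A(f(660,62,.06)-f(445,112,.06)),A(f(725,290,.06)-f(500,350,.06)),'slot edges',A(f(626,160,.077)-f(546,182,.077)),A(f(634,192,.077)-f(556,213,.077)))
p=f(643,176,.077);g=f(681,175,.06)
for c in ([.597,-.1173],[.5977,-.116]): print(A(p-c),A(g-c))
t=load('t20');im=t['pixels'];hsv=cv2.cvtColor(im,cv2.COLOR_RGB2HSV)
m=(hsv[...,1]<90)&(hsv[...,2]>110);k=np.zeros_like(m);k[232:262,128:156]=1
ys,xs=np.nonzero(m&k);P=np.array([onz(t,x,y,.138)[:2] for x,y in zip(xs,ys)]);v=np.linalg.svd(P-P.mean(0))[2][0];print('stripe',P.mean(0),A(v),len(P))
E
python3 - <<'E'
from h import *
a,b=load('top0')['pixels'].astype(int),load('t20')['pixels'].astype(int)
print('blue switch diff',np.abs(a-b)[225:305,425:500].mean())
E
```

```text
lid -75.39465809185597 -73.83886494963069 slot edges -73.17739404839911 -73.53691492203974
-73.43146999101471 -73.33610991337554
-75.97821173738322 -74.72801976222733
stripe [0.50018079 0.28522108] 161.28569061753387 50
blue switch diff 1.6248888888888888
```

```bash
python3 -c "
from plant import bot
print(bot.finish_job(),bot.get_state()['time'])"
```

```text
the job is handed in; nothing more can be done
the job is handed in; nothing more can be done
```

The job is handed in, at about 17.5 s of the 61 s allowed. I took the middle-sized orange driver out of its stand, turned the yellow-ring switch clockwise to its stop, put the driver back and let go.

- **Switch:** at the stop, the turning moment rose to 0.47 N m while the slot stayed still. In the last top view the pointer and the green dot agree to about 1.3° (‑73.4° against ‑73.3°, or ‑76.0° against ‑74.7°, depending on the centre used). The slot and the lid edges agree to about 2°.
- **Screwdriver:** the collar met the block with about 8 N before I let go. It now stands upright in its stand, about 1 mm from where it started. Its blade line is at 161.3° and the stand's is at about 161.6°.
- **Blue-ring switch:** it looks unchanged in the top view. The image difference there was only noise.
- **Other things that moved:** the loose large and small orange drivers toppled onto the table early on, at about the time I picked up the middle one. I saw no contact with the arm, but I can't say for certain why they fell. Both are still on the table.
- **During the turn:** the tool felt up to about 9 N of sideways force because my centre estimate was off by 1 to 2 mm. I corrected part of it as I went.

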